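Draw the ware board out from under the stacked bats

TASK

First stand the black cork-stoppered jar on the round yellow mat, so that the way is free. Then draw the wooden ware board out from under the stack, between the two blue stops, until it lies flat on the bench wholly beyond them. The two bats must stay stacked in their place with the teapot standing on top: do not lift, unstack or topple them, and leave the cup, bottle and green pot alone.

Things in the scene. Friction and masses are not known exactly. Their poses are not given: they have to be found in the camera images.
- stops: Two fixed blue steel uprights on the bench, taken as one; sizes in mm: each 20 (x) x 16 (y) x 60 high, centred at x = -53 and +53, y = 0, 86 free between; 3 thick feet reach out to x = -82 and +82. Origin on the bench midway. The board is drawn along its +y. The stack stands 6 to 12 off on the -y side; the moving board drags it against the uprights, which then hold the bats back.
- board: Loose wooden board (mm) on the bench under the stack, 76 (x) x 225 (y) x 12 thick, 0.16 kg; origin at the centre of its underside; +y to its front end, out between the stops. There a dark cleat stands across it, 76 wide x 20 thick (y 92.5 to 112.5), 22 high above the board. About 70 of bare board lies between stops and cleat, for fingertips. It must travel 140 to 145, against about 4 to 15 N.
- cleat (a point): Centre of the cleat's top face, 34 above the board's underside; the cleat's inner face lies 10 from it towards the board's rear (-y).
- board_rear (a point): Middle of the board's rear end face, 112.5 behind the board's origin, 6 above its underside. It starts hidden under the bats, about 130 on the -y side of the stops' origin; the stops' front faces are at y = +8 in their frame.
- bat_lower: Lower bat of the stack: loose white plaster slab 124 x 124 x 14, about 0.22 kg, resting on the board (on the bench when the board is gone, 12 lower). Origin at the centre of its underside.
- bat_upper: Upper bat: loose blue-grey stoneware slab 124 x 124 x 14, about 0.22 kg, lying on the lower bat. Origin at the centre of its underside.
- teapot: Loose brown clay teapot standing on the upper bat, 82 mm across the body, 82 high with its knob, spout at +x and handle at -x reaching 66 from the axis; about 0.2 kg; origin at the centre of its underside. The stack with the teapot is 122 high at the start.
- jar: Loose black glazed jar, straight round body 56 across, 82 high, then a shoulder and a cork stopper 42 across up to 100 high; about 0.28 kg; origin at the centre of its underside. It starts upright in the board's way, 165 to 190 out on the stops' +y side.
- mat: Round yellow plastic mat fixed to the bench, 120 across, 4 thick; origin at the centre of its underside.
- cup: Bystander: blue cup, 72 across, 60 high, to the left like the mat (either may be the nearer one); origin at the centre of its underside.
- bottle: Bystander: clear bottle with blue label and green cap, 64 across, 170 high, to the robot's right beyond the stack; origin at the centre of its underside.
- pebble_pot: Bystander: round green pot, 72 across, 54 high, beyond the stack and stops; origin at the centre of its underside.

How it is judged:
On the way, in this order (a step that is already met when the one before it is completed fails the run):
1. the jar stands on the yellow mat, let go, with the board still under the stack (horizontal distance between jar and mat below 0.035 m and height (world z) of jar below 0.008 m and angle between jar's own z axis and vertical below 0.1 rad and contact force between jar and the fingers below 0.1 N and distance of board from where it was at the start of the episode below 0.03 m), for 0.2 s.
2. the board is out from under the stack and beyond the stops (y of board_rear in the frame of stops above 0.009 m and height (world z) of board_rear below 0.012 m and angle between board's own z axis and vertical below 0.05 rad), for 0.2 s.
At the end, for the whole second after the job is handed in: Board flat on the bench, rear end beyond both stops (over 9 mm past their middle); lower bat flat on the bench within 35 mm of its start, upper bat within 25 mm of centred on it, teapot upright within 30 mm of centred on that; jar upright within 35 mm of the mat centre; all released, at rest (all of step 2 and horizontal distance between jar and mat below 0.035 m and height (world z) of jar below 0.008 m and angle between each of jar, teapot's own z axis and vertical below 0.1 rad and contact force between jar and the fingers below 0.1 N and height (world z) of bat_lower below 0.004 m and angle between each of bat_lower, bat_upper's own z axis and vertical below 0.05 rad and distance of bat_lower from where it was at the start of the episode below 0.035 m and horizontal distance between bat_upper and bat_lower below 0.025 m and height (world z) of bat_upper below 0.018 m and horizontal distance between teapot and bat_upper below 0.03 m and height (world z) of teapot above 0.024 m and linear speed of each of board, jar, bat_lower, bat_upper, teapot below 0.02 m/s); the robot touches nothing.
It fails at once if the teapot tips (over 0.35 rad) (angle between teapot's own z axis and vertical above 0.35 rad).
It fails at once if the stack is lifted or unstacked (upper bat or teapot raised by over 15 mm, or shifted by over 60 mm) (height (world z) of teapot above 0.055 m or height (world z) of bat_upper above 0.041 m or distance of any of teapot, bat_lower from where it was at the start of the episode above 0.06 m).
It fails at once if the jar is tipped over (over 0.7 rad) (angle between jar's own z axis and vertical above 0.7 rad).
It fails at once if the cup, bottle or green pot is moved by over 30 mm (distance of any of cup, bottle, pebble_pot from where it was at the start of the episode above 0.03 m).
It also fails if it takes over 64 s, if anything falls off the work surface, if the arm or the gripper's body presses on something with over 40 N, if the wrist force passes 120 N, or if a joint passes its speed limit or range.

ROBOT

A 6-joint arm with a two-finger parallel gripper is mounted at the origin on the work surface. World frame = base frame: x ahead of the robot, y to its left, z up, the work surface at z = 0. Lengths are in m, angles in rad, forces in N, time in s.
With the tool pointing down it reaches from about 0.375 to 0.925 m from the base axis. Payload 5.7 kg.
Tool frame: the origin (TCP) lies midway between the tips of the shut fingers; the grasp point (between the pads) lies 19 mm behind it; z points along the fingers, y is the line along which they close (so a half turn about z gives the same grasp; the last joint's range is limited). The gripper opens to 85 mm and grips with 20 to 120 N. Pads are 22 mm wide; open, the fingers measure 114 mm over their backs; the gripper's body (76 mm by 85 mm) begins 54 mm behind the grasp point. The pads swing forward as they close: fully open they stand 13 mm farther back than shut.
Start: joints at [-1.237, 0.359, 1.51, -0, 1.272, -0.115], TCP at [0.26, -0.541, 0.231] pointing down, gripper open.
Joint ranges: [-2.97, 2.97], [-1.01, 2.36], [0.21, 2.38], [-0.96, 4.11], [0.2, 2.71], [-2.98, 2.98]. Speed limits (rad/s): [2.39, 2.39, 3.14, 3.14, 3.14, 3.14].

INTERFACE

Orientations are given as a unit quaternion [x, y, z, w].
In Python, from plant import r gives the robot as it stands. Calls block until the motion is done:
- r.move_ptp(position, orientation): joint-space move of the TCP to a pose.
- r.servo_line(position, ori=None, velocity=0.15, until_force=None): straight line of the TCP; ori=None keeps the orientation; velocity is the mean speed in m/s. With until_force (N) it stops when the force on the tool has changed by that much, and returns True; else False.
- r.move_j(angles): joint-space move.
- r.set_gripper(opening, force=None): opening from 0.0 (shut) to 1.0 (fully open); force is the grip in N (None keeps the last); returns when the fingers have stopped.
- r.pause(seconds).
- r.inverse_kinematics(position, orientation): joint angles nearest the present ones, or None.
- r.sense(): the state.
- r.camera(name): name is "side" or "top" or "wrist"; returns a dict with "pixels" (480x640x3 uint8, red, green, blue), "fx", "fy", "cx", "cy" (pixels), "rvec" (rotation vector, rad) and "tvec" (3), from world to camera coordinates, as OpenCV has them. Camera axes: x right, y down, z forward; pixel columns grow to the right and rows downward; lengths in m; the calibration is good to about 2 mm. A picture is of the moment at which its call begins. There is no depth.
A pose or a line that the arm cannot do raises r.MotionError and nothing moves.
- r.sign_off(): hands the job in; it is judged then, once.
Trained networks look in a picture, given as the dict that the camera call returned (one of the last four; its "shot" number tells which), for a name from the list of things; names that differ only in an ending like _2 or _b are one class to them, and where a whole thing is asked for, a point or a joint stands for the part that bears it (a point fixed in the world has none). Each returns a list of dicts, best first, with "confidence" (0 to 1); they miss things now and then, are a little off and sometimes report something else, mostly with a low value. They report only what shows in the picture. A call takes as long as a camera call.
- r.look_for(picture, label): "point" ([x, y, z] in m, in world coordinates, good to about 4 mm: the middle of the surface that is visible of it).
- r.tip_of(picture, label): "point" ([x, y, z] in m, in world coordinates, good to about 4 mm: a listed point, or the origin of a listed thing).
The state is a dict: "t": time; "qpos": joint angles; "joint_vel": joint speeds; "joint_efforts": joint torques, N m; "eef_pos": TCP position; "tcp_rot": TCP orientation; "ft_force": force on the tool from outside, world axes, zero at the start; "ft_torque": the same for the moment, N m; "width": opening from 0.0 (shut) to 1.0 (fully open); "grasp_force": force on a finger pad.
Only numpy, scipy, OpenCV 4.12 (cv2) and the standard library are available. Lean on these libraries where they do the work, as an engineer would, in place of code of your own. Each camera call takes 0.05 s, during which the arm holds its last target. There are 200 camera calls.

## Working session

There is one attempt and no reset: what is moved stays moved. The work goes in short steps, each a Python script; the robot and the scene stay as the last script left them, time stands still between calls to the robot, and variables do not carry over. Pictures are saved under pics/ and viewed, at most 10 in all, crops included, and the job is handed in when it is done.

```bash
mkdir -p pics
cat > h.py <<'E'
from plant import r
import numpy as np, cv2
def save(p,n): cv2.imwrite('pics/'+n,cv2.cvtColor(p['pixels'],cv2.COLOR_RGB2BGR))
def proj(p,pts): return cv2.projectPoints(np.array(pts,float).reshape(-1,1,3),np.array(p['rvec'],float),np.array(p['tvec'],float),np.array([[p['fx'],0,p['cx']],[0,p['fy'],p['cy']],[0,0,1]],float),None)[0].reshape(-1,2)
def ray(p,u,v,z):
    R=cv2.Rodrigues(np.array(p['rvec'],float))[0];c=-R.T@np.array(p['tvec'],float)
    d=R.T@np.array([(u-p['cx'])/p['fx'],(v-p['cy'])/p['fy'],1]);return c+d*(z-c[2])/d[2]
E
cat > a.py <<'E'
from h import *
s=r.sense();print(s['t'],s['eef_pos'],s['tcp_rot'],s['width'])
for c in['top','side']:
    p=r.camera(c);save(p,c+'0.png')
    for n in['stops','board','cleat','bat_lower','bat_upper','teapot','jar','mat','cup','bottle','pebble_pot']:
        o=[(np.round(d['point'],3).tolist(),round(d['confidence'],2)) for d in r.tip_of(p,n)[:2]]
        print(c,n,o,proj(p,[o[0][0]]).round().tolist() if o else '')
E
python3 a.py
```

```text
0.0 [ 0.26007829 -0.53993659  0.2304544 ] [ 9.74933555e-01  2.22494288e-01 -9.71026551e-05 -9.19928149e-04] 0.9983709020224102
top stops [] 
top board [([0.547, -0.232, 0.002], 0.7), ([0.536, -0.297, 0.042], 0.39)] [[368.0, 271.0]]
top cleat [([0.558, -0.127, 0.03], 0.84)] [[327.0, 265.0]]
top bat_lower [] 
top bat_upper [([0.541, -0.288, 0.03], 0.86), ([0.776, -0.051, 0.001], 0.21)] [[392.0, 272.0]]
top teapot [([0.537, -0.296, 0.043], 0.78), ([0.559, -0.128, 0.033], 0.71)] [[396.0, 272.0]]
top jar [([0.572, -0.049, 0.004], 0.95)] [[296.0, 261.0]]
top mat [([0.456, 0.31, -0.001], 0.93)] [[152.0, 306.0]]
top cup [([0.618, 0.283, -0.002], 0.59)] [[168.0, 243.0]]
top bottle [([0.461, -0.476, -0.002], 0.89), ([0.547, -0.228, -0.0], 0.27)] [[466.0, 305.0]]
top pebble_pot [([0.775, -0.052, 0.004], 0.9), ([0.542, -0.291, 0.027], 0.54)] [[299.0, 185.0]]
side stops [([0.46, 0.316, -0.002], 0.35)] [[219.0, 169.0]]
side board [([0.544, -0.228, 0.0], 0.95), ([0.574, -0.043, 0.002], 0.59)] [[325.0, 307.0]]
side cleat [([0.557, -0.128, 0.034], 0.96)] [[313.0, 264.0]]
side bat_lower [] 
side bat_upper [([0.538, -0.29, 0.024], 0.71)] [[334.0, 323.0]]
side teapot [([0.537, -0.291, 0.039], 0.79)] [[334.0, 320.0]]
side jar [([0.574, -0.042, 0.003], 0.95)] [[306.0, 245.0]]
side mat [([0.46, 0.316, -0.002], 0.64)] [[219.0, 169.0]]
side cup [([0.621, 0.281, -0.001], 0.72)] [[278.0, 162.0]]
side bottle [([0.464, -0.47, 0.003], 0.8)] [[337.0, 412.0]]
side pebble_pot [([0.772, -0.054, 0.0], 0.93)] [[379.0, 227.0]]
```

View pics/top0.png

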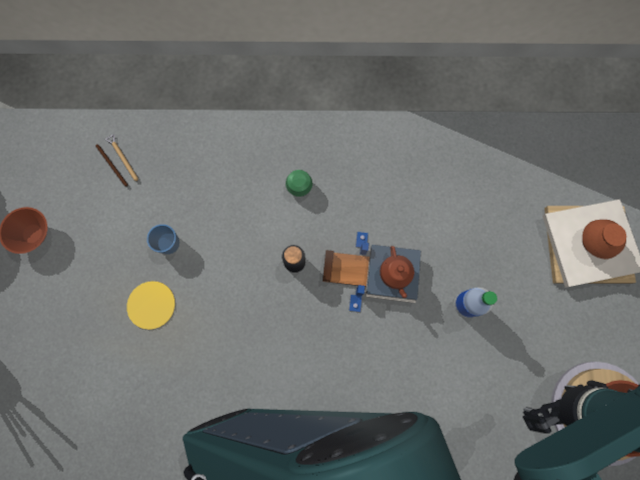

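View pics/side0.png

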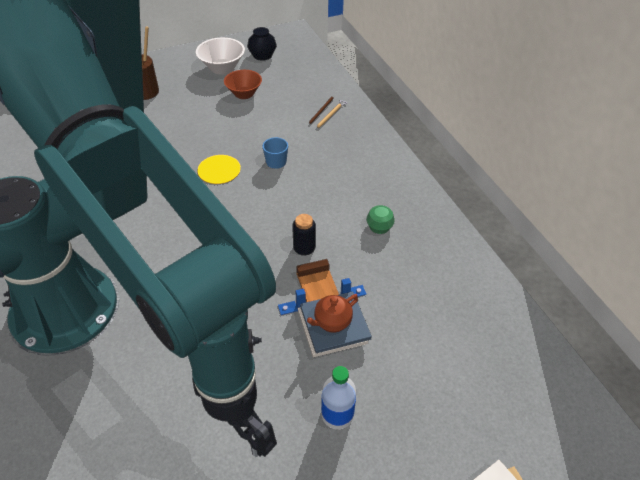

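The top view shows the yellow mat at (151,305), the jar at (293,258), the cleat at (328,266), the stops at about (359,272) and the stack at (395,273). The network points agree with this. The board axis is about 7° from +y towards +x. I'll pick up the jar first.

```bash
cat >> h.py <<'E'
def down(psi): return [np.cos(psi/2),np.sin(psi/2),0,0]   # tool y = (sin psi,-cos psi)
def best(pos,psi):
    c=[(r.inverse_kinematics(pos,down(a)),a) for a in(psi,psi-np.pi)]
    c=[(abs(q[5]),a,np.round(q,2)) for q,a in c if q is not None]; return sorted(c,key=lambda x:x[0])
def st(m=''):
    s=r.sense();print(m,round(s['t'],2),np.round(s['eef_pos'],4),'w',round(s['width'],3),'F',np.round(s['ft_force'],1),'g',round(s['grasp_force'],1))
E
cat > b.py <<'E'
from h import *
J=np.array([.573,-.0455]);psi=np.radians(83)
for x in best([*J,.25],psi)+best([.458,.313,.2],psi):print(x)
a=best([*J,.25],psi)[0][1]
s=r.sense();p=s['eef_pos']
r.servo_line([p[0]+.05,p[1],.31],velocity=.2)
r.move_ptp([*J,.25],down(a));st('above')
p=r.camera('wrist');save(p,'w1.png')
print(a,[(np.round(d['point'],4),round(d['confidence'],2)) for n in('jar','cleat','board') for d in r.tip_of(p,n)[:1]])
E
python3 b.py
```

```text
(np.float64(0.07722324743769393), np.float64(1.4486232791552935), array([-0.2 ,  0.31,  1.54, -0.  ,  1.29, -0.08]))
(np.float64(0.5971505440246183), np.float64(1.4486232791552935), array([ 0.47,  0.33,  1.65, -0.  ,  1.17,  0.6 ]))
(np.float64(2.5444421095651752), np.float64(-1.6929693744344996), array([ 0.47,  0.33,  1.65, -0.  ,  1.17, -2.54]))
above 3.84 [ 0.5732 -0.0465  0.2501] w 1.001 F [-0.  -0.1 -0.2] g 0.0
1.4486232791552935 [(array([ 0.569 , -0.0436,  0.0032]), 0.86), (array([ 0.5623, -0.1304,  0.0353]), 0.63), (array([ 0.5539, -0.2273, -0.0006]), 0.86)]
```

View pics/w1.png

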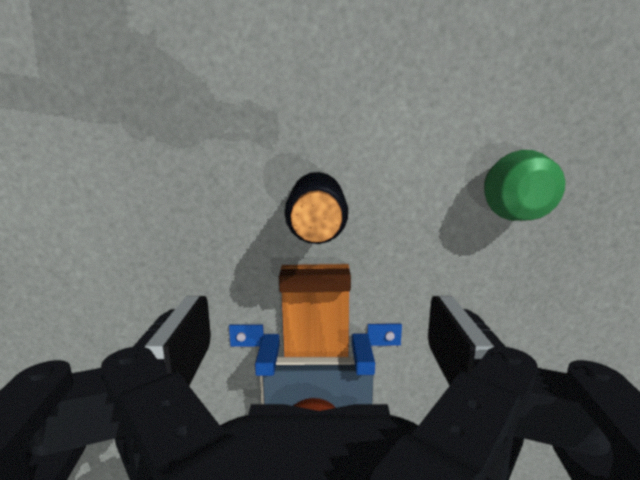

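The wrist view shows the jar's cork at (316,216), the cleat at x 279–350 with its top near y 270, and the foot holes at (242,337) and (384,335). I'll compute positions from these pixels, then take the jar to the mat.

```bash
cat > c.py <<'E'
from h import *
p=r.camera('wrist')
print('cork',ray(p,316,216,.1))
a,b=ray(p,242,337,.003),ray(p,384,335,.003);d=b-a
print('holes',a,b,np.linalg.norm(d),np.degrees(np.arctan2(d[1],d[0])))
c,e=ray(p,279,266,.034),ray(p,350,265,.034);print('cleat outer top',c,e,np.linalg.norm(e-c))
J=ray(p,316,216,.1)[:2]; J=(J+[.572,-.0448])/2
print('J',J)
psi=np.radians(83)
r.servo_line([*J,.25],velocity=.2)
r.servo_line([*J,.13],velocity=.2)
print(r.servo_line([*J,.036],velocity=.1,until_force=8));st('down')
r.set_gripper(0,force=40);st('grip')
z=r.sense()['eef_pos'][2]
r.servo_line([*J,z+.12],velocity=.15);st('up')
M=np.array([.458,.313])
r.move_ptp([*M,z+.1],down(psi));st('over mat')
p=r.camera('top');save(p,'t2.png')
for n in('mat','jar','board','teapot'):print(n,[(np.round(d['point'],4),round(d['confidence'],2)) for d in r.tip_of(p,n)[:1]])
E
python3 c.py
```

```text
cork [ 0.57237785 -0.0425738   0.1       ]
holes [ 0.46335586 -0.19844987  0.003     ] [ 0.63062311 -0.21657407  0.003     ] 0.16824630144115008 -6.184140625173741
cleat outer top [ 0.52554097 -0.10454352  0.034     ] [ 0.59825221 -0.11249781  0.034     ] 0.07314502980338881
J [ 0.57218893 -0.0436869 ]
False
down 6.18 [ 0.5728 -0.0438  0.0366] w 1.0 F [-0.4 -0.5  0.4] g 0.0
grip 6.58 [ 0.5722 -0.0437  0.0368] w 0.645 F [-1.6  0.3  3.8] g 41.5
up 7.53 [ 0.5713 -0.0435  0.1558] w 0.645 F [ 0.2  0.6 -3.5] g 42.9
over mat 8.93 [0.4588 0.3123 0.1367] w 0.645 F [-0.5 -0.9 -2.8] g 42.8
mat [(array([ 0.4585,  0.3099, -0.0005]), 0.87)]
jar [(array([0.4568, 0.3102, 0.1038]), 0.89)]
board [(array([ 0.5473, -0.2299, -0.0012]), 0.8)]
teapot [(array([ 0.5364, -0.2957,  0.0427]), 0.83)]
```

```bash
cat > d.py <<'E'
from h import *
M=[.4585,.3115]
r.servo_line([*M,.06],velocity=.15)
print(r.servo_line([*M,.037],velocity=.04,until_force=5));st('touch')
r.set_gripper(1.0);st('open')
r.servo_line([*M,.20],velocity=.2)
r.move_ptp([.559,-.115,.22],down(np.radians(83)));st('cl')
p=r.camera('side');save(p,'s3.png')
f=lambda p:[print(n,[(np.round(d['point'],4),round(d['confidence'],2)) for d in r.tip_of(p,n)[:1]]) for n in('mat','jar','board','cleat')]
f(p);p=r.camera('wrist');save(p,'w3.png');f(p)
E
python3 d.py
```

```text
True
touch 10.34 [0.4583 0.3117 0.0405] w 0.642 F [-1.   0.3  5.1] g 43.0
open 10.76 [0.4577 0.3111 0.04  ] w 0.998 F [ 0.8  0.7 -0.4] g 0.0
cl 13.32 [ 0.5589 -0.1139  0.2198] w 0.996 F [-0.1  0.5 -0.8] g 0.0
mat [(array([ 0.4594,  0.3142, -0.002 ]), 0.84)]
jar [(array([0.4584, 0.3105, 0.0065]), 0.69)]
board [(array([ 0.5486, -0.2274,  0.0027]), 0.57)]
cleat [(array([ 0.5558, -0.1307,  0.0326]), 0.63)]
mat []
jar []
board [(array([ 5.511e-01, -2.262e-01,  2.000e-04]), 0.68)]
cleat [(array([ 0.5628, -0.1285,  0.0364]), 0.78)]
```

View pics/s3.png

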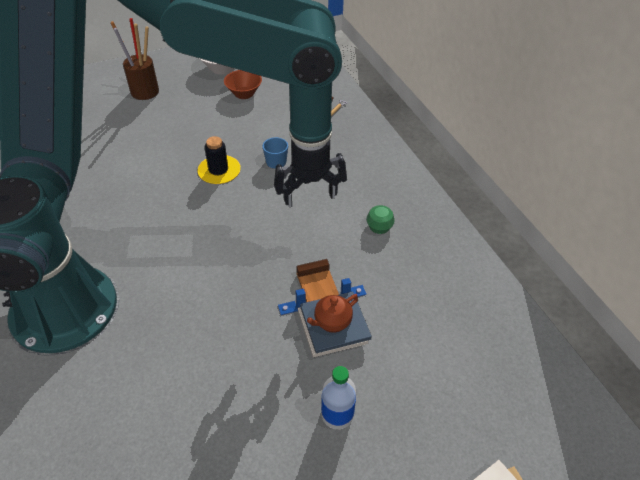

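View pics/w3.png

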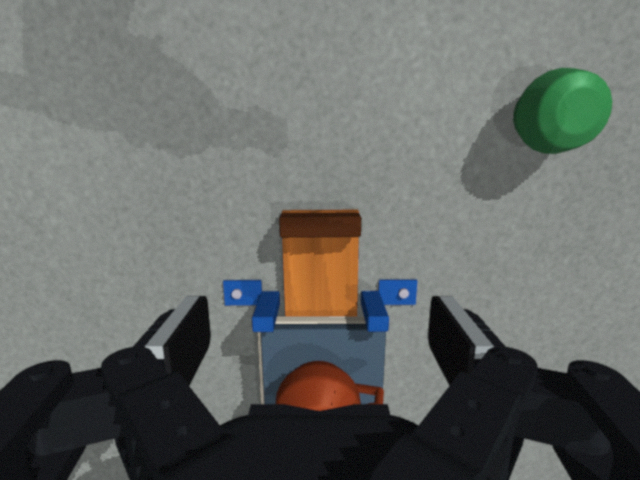

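The jar stands on the mat at (217,160) in the side view. In the wrist view the cleat is the dark band at y 212–236, x 280–361. The stop feet are level at y 294, so the 7° yaw is right. Next I'll grip the cleat across its thickness.

```bash
cat > e.py <<'E'
from h import *
p=r.camera('wrist')
print('inner edge',ray(p,280,236,.034),ray(p,361,236,.034),'front',ray(p,320,213,.034),ray(p,320,209,.0))
h1,h2=ray(p,236,294,.003),ray(p,404,294,.003);d=h2-h1;print('stops',(h1+h2)/2,np.degrees(np.arctan2(d[1],d[0])))
C=np.array([.559,-.129])
for x in best([*C,.2],np.radians(173)):print(x)
E
python3 e.py
```

```text
inner edge [ 0.52174527 -0.13359563  0.034     ] [ 0.59588813 -0.14271639  0.034     ] front [ 0.56099094 -0.11662044  0.034     ] [ 0.56068305 -0.11976609  0.        ]
stops [ 0.54963952 -0.20981023  0.003     ] -7.004781771997496
(np.float64(1.3457805400883522), np.float64(-0.12217304763960302), array([-0.35,  0.35,  1.61, -0.  ,  1.18,  1.35]))
(np.float64(1.7958121135014402), np.float64(3.01941960595019), array([-0.35,  0.35,  1.61, -0.  ,  1.18, -1.8 ]))
```

```bash
cat > f.py <<'E'
from h import *
C=np.array([.5598,-.1275]);psi=np.radians(-7);o=down(psi)
r.set_gripper(.65)
r.move_ptp([*C,.2],o)
r.servo_line([*C,.08],velocity=.15);st('pre')
print(r.servo_line([*C,.0155],velocity=.05,until_force=4));st('down')
r.set_gripper(0,force=60);r.pause(.2);st('grip')
p=r.camera('side');save(p,'s4.png')
E
python3 f.py
```

```text
pre 16.61 [ 0.5605 -0.1277  0.0807] w 0.647 F [ 0.1 -0.7  0.1] g 0.0
False
down 18.05 [ 0.5601 -0.1276  0.0158] w 0.652 F [ 1.  -0.8  0.3] g 0.0
grip 18.67 [ 0.5602 -0.128   0.016 ] w 0.222 F [-2.3 -1.9  6.3] g 59.7
```

Run:
```python
import cv2
i=cv2.imread('pics/s4.png')[200:380,240:420];cv2.imwrite('pics/s4c.png',cv2.resize(i,None,fx=3.2,fy=3.2,interpolation=2))
```

```text
(no output)
```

View pics/s4c.png

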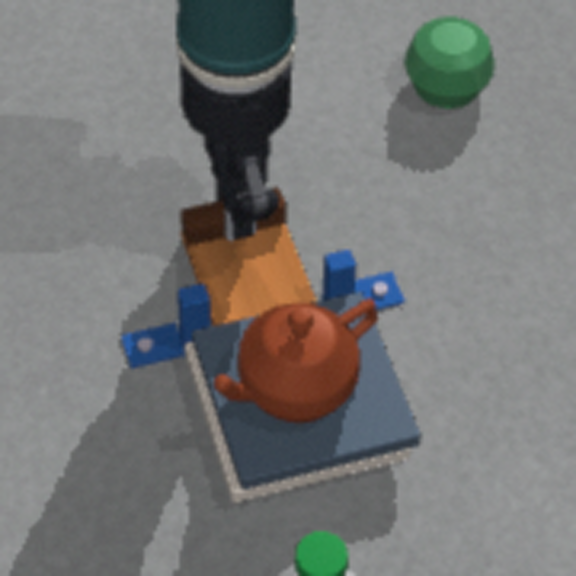

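The fingers hold the cleat (width ≈19 mm), near (240,215) in the crop, and the stack stands undisturbed behind the stops. I'll pull slowly.

```bash
cat > g.py <<'E'
from h import *
u=np.array([np.sin(np.radians(7)),np.cos(np.radians(7)),0])
p0=np.array(r.sense()['eef_pos'])
for d in(.02,.06,.10):
    r.servo_line(p0+u*d,velocity=.03);st(d)
p=r.camera('side');save(p,'s5.png')
E
python3 g.py
```

```text
0.02 19.52 [ 0.563  -0.1097  0.016 ] w 0.22 F [-1.2 -7.4  0.1] g 59.1
0.06 21.0 [ 0.5677 -0.071   0.0161] w 0.219 F [ -1.4 -11.9  -0.6] g 59.1
0.1 22.48 [ 0.5724 -0.0286  0.016 ] w 0.218 F [ 0.6 -2.   1.6] g 60.1
```

View pics/s5.png

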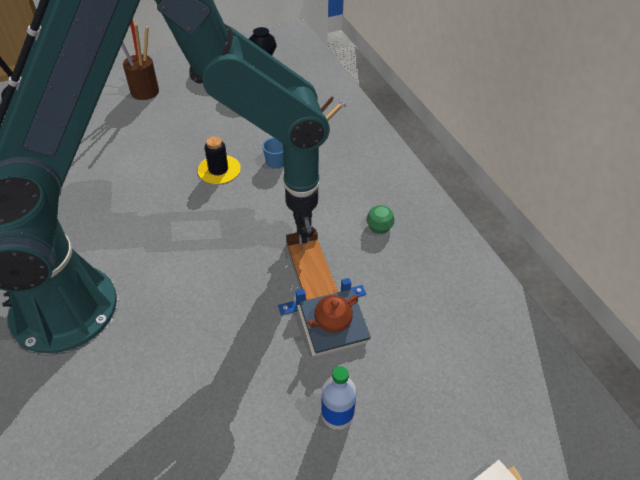

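The board is coming out straight and the stack is held back at the stops (322,298) with the teapot upright. I'll finish the pull, release and check.

```bash
cat > k.py <<'E'
from h import *
u=np.array([np.sin(np.radians(7)),np.cos(np.radians(7)),0])
p0=np.array([.5602,-.128,.016])
for d in(.135,.155):
    r.servo_line(p0+u*d,velocity=.02);st(d)
r.set_gripper(.6);st('open')
e=np.array(r.sense()['eef_pos']);r.servo_line([e[0],e[1],.2],velocity=.12)
r.move_ptp([.40,.12,.30],down(np.radians(-7)));st('away')
for c in('side','top'):
    p=r.camera(c);save(p,c+'6.png')
    for n in('board','cleat','board_rear','bat_lower','bat_upper','teapot','jar'):print(n,[(np.round(d['point'],4),round(d['confidence'],2)) for d in r.tip_of(p,n)[:1]])
i=cv2.imread('pics/side6.png')[100:400,180:480];cv2.imwrite('pics/s6c.png',cv2.resize(i,None,fx=2,fy=2,interpolation=2))
E
python3 k.py
```

```text
0.135 24.43 [0.5767 0.006  0.016 ] w 0.22 F [-1.  -2.8  3.4] g 60.4
0.155 25.58 [0.5792 0.026  0.0161] w 0.215 F [-0.7 -1.2  5.5] g 60.6
open 26.0 [0.5788 0.026  0.0157] w 0.599 F [-0.5 -0.   0.3] g 0.0
away 28.58 [0.401  0.1198 0.2998] w 0.603 F [ 0.6 -0.2 -1.1] g 0.0
board [(array([ 0.5622, -0.074 ,  0.005 ]), 0.56)]
cleat [(array([0.5773, 0.0239, 0.0295]), 0.66)]
board_rear [(array([ 0.5522, -0.1892,  0.0064]), 0.72)]
bat_lower []
bat_upper [(array([ 0.5412, -0.2869,  0.0098]), 0.82)]
teapot [(array([ 0.5363, -0.2855,  0.0287]), 0.82)]
jar [(array([0.4582, 0.3079, 0.0062]), 0.6)]
board [(array([ 5.659e-01, -7.600e-02,  2.000e-04]), 0.78)]
cleat [(array([ 0.5436, -0.2803,  0.0179]), 0.68)]
board_rear [(array([ 0.5553, -0.1857,  0.0013]), 0.74)]
bat_lower []
bat_upper []
teapot [(array([ 0.5364, -0.2877,  0.0285]), 0.9)]
jar []
```

View pics/s6c.png

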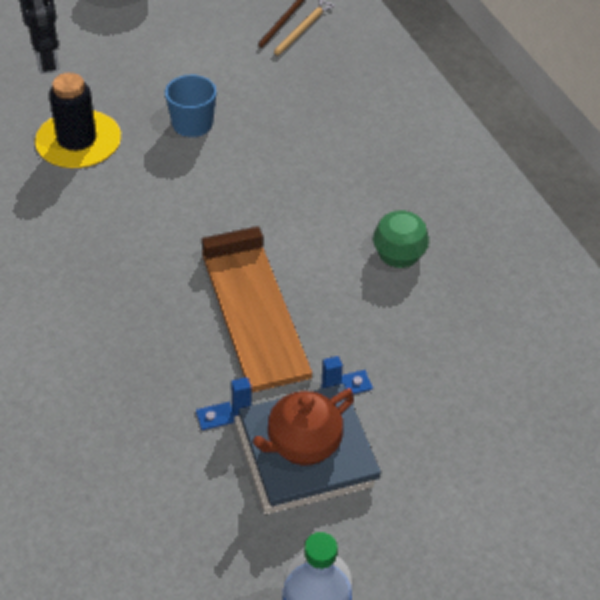

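View pics/top6.png

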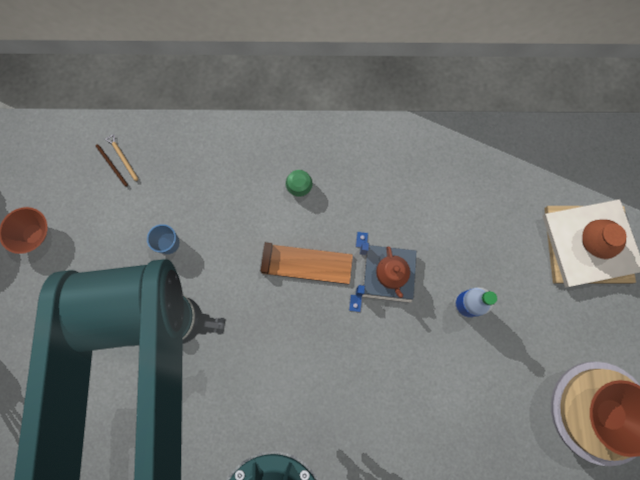

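The board lies flat at (310,265) with its rear about 22 mm past the stops' middle. The stack is down on the bench with the teapot upright, and the jar is on the mat. I'll hand it in.

```bash
python3 -c "
from plant import r
print(r.sign_off())"
```

```text
the job is handed in; nothing more can be done
None
```

I handed the job in at about 29 s of robot time; the sign-off returned no verdict, but the last pictures show the jar on the mat, the board flat with its rear about 22 mm past the stops' middle, and the stack and teapot standing in place.

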